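# Set and hold the stop arm of a slicing guide

## Robot

A 6-joint arm with a two-finger parallel gripper is mounted at the origin on a cart in front of the work surface, level with it; the furniture and walls round the work are solid. World frame = base frame: x ahead of the robot, y to its left, z up, the work surface at z = 0. Lengths are in m, angles in rad, forces in N, time in s.
With the tool pointing down it reaches from about 0.35 to 1 m from the base axis. Payload 7.1 kg.
Tool frame: the origin (TCP) lies on the centre line of the jaws, within the pads' length; the fingertips stand 8 mm ahead of it and the grasp point (between the pads) lies 11 mm behind it; z points along the fingers, y is the line along which they close (so a half turn about z gives the same grasp; the last joint's range is limited). The gripper opens to 85 mm and grips with 20 to 120 N. Pads are 22 mm wide; open, the fingers measure 114 mm over their backs; the gripper's body (76 mm by 85 mm) begins 54 mm behind the grasp point. The pads swing forward as they close: fully open they stand 13 mm farther back than shut.
Start: joints at [1.17, 0.423, 1.63, -0, 1.089, -0.019], TCP at [0.233, 0.58, 0.239] pointing down, gripper open.
Joint ranges: [-3, 3], [-0.9, 2.11], [0.09, 2.58], [-1.31, 4.45], [0.11, 2.69], [-2.54, 2.54]. Speed limits (rad/s): [2.39, 2.39, 3.01, 3.14, 3.14, 3.14].

## Interface

Orientations are given as a rotation vector (axis times angle).
In Python, from workcell import env gives the robot as it stands. The module is installed in compiled form; this text tells all that it offers.
- The arm moves only by the tool jog_arm, never from a script. Its argument "deltas" is a list of rows, each a list of 7 numbers: the turn, a rotation vector about the world's x, y, z in degrees, then the shift along the world's x, y, z in mm, then the opening, from 0 (shut) to 1 (fully open). In form: [[wx, wy, wz, x, y, z, jaw], ...]. A call has 1 to 12 rows; each row shifts and turns the commanded pose from where the row before left it; what a row does not reach is not made up. A row lasts 1/8 s, in which the tool goes at most 62.5 mm and 10.7 degrees, less where a joint would pass 70% of its speed; a pose out of reach is approached as far as the arm can. A call is refused whole if a number of a shift passes 62.5 or a number of a turn 10.7, either way. A call with a gripper value outside its range is refused whole. The fingers move at their own pace and stop on an object; the grip force is fixed at half the most. Time passes only in rows, so rows that do not move let the fingers close. It gives the time, the measured TCP pose, the force, the opening and the grip force at its end, in the units of the state.
- env.read_state(): the state, without advancing time (a new reading comes with each control period).
- env.camera(name): name is "scene" or "top" or "wrist"; returns (picture, depth): 420x560x3 uint8, red, green, blue; 420x560 float32, m along the optical axis (not along the pixel's ray), 0 where there is no reading.
- env.get_calibration(name): a dict with "camera_matrix" (3x3 intrinsics, pixels), "distortion" ([k1, k2, p1, p2, k3] as OpenCV has them; the pictures are not rectified), "pose" (4x4, takes a point from camera to world coordinates). Camera axes: x right, y down, z forward; pixel columns grow to the right and rows downward; lengths in m; the calibration is good to about 2 mm. A picture is of the moment at which its call begins: read the wrist's pose just before it. get_calibration takes no time and is no camera call; for the wrist camera it gives the pose at the moment of the call.
- env.close_job(): hands the job in; it is judged then, once.
Trained networks look in the newest picture that a camera, given by its name, has taken for a name from the list of things; names that differ only in an ending like _2 or _b are one class to them, and where a whole thing is asked for, a point or a joint stands for the part that bears it (a point fixed in the world has none). Each returns a list of dicts, best first, with "confidence" (0 to 1); they miss things now and then, are a little off and sometimes report something else, mostly with a low value. They report only what shows in the picture. A call takes as long as a camera call. They do not tell look-alikes from the thing itself.
- env.spot_in(thing, camera): "position" ([column, row] in pixels, amid what is visible of it).
The state is a dict: "time": time; "q": joint angles; "joint_velocities": joint speeds; "tau": joint torques, N m; "tcp_pos": TCP position; "tcp_rot": TCP orientation; "wrist_force": force on the tool from outside, world axes, zero at the start; "torque": the same for the moment, N m; "finger_gap": finger opening in m; "grip_force": force on a finger pad.
Only numpy, scipy, OpenCV 4.12 (cv2) and the standard library are available. Lean on these libraries where they do the work, as an engineer would, in place of code of your own. Each camera call takes 0.05 s, during which the arm holds its last target. There are 200 camera calls.

## Task

Fit the stop roller whose hole goes over the pin of the slicing guide's telescoping arm: push it down until it sits on the arm, and leave the other roller standing on the worktop. Then squeeze the lock button in the side of the arm's grip block, pull the arm out until its pointer stands at the mark of the small rider on the scale, and finish while still holding the block there, steady and with the button squeezed, because a spring pulls the arm back. Leave the rider and the things round about where they are.

Things in the scene. Friction and masses are not known exactly. Their poses are not given: they have to be found in the camera images.
- gauge_base: Slicing guide: wooden board, x -140 to 205, y -45 to 25 mm, 8 mm thick, fixed to the worktop. Steel housing on it: x -136 to 0, 40 wide, top 46 mm up; collar at its mouth 46 wide, top 50 mm up. Origin: on the worktop under the mouth, on the arm's line. x: the way the arm pulls out (toward the robot within 0.3 rad); z up; button, scale and rider on the -y side (robot's left)
- gauge_arm (a joint): How far the telescoping arm is pulled out, m: 0 = home (locked at the start), most 0.11. A spring pulls it home with about 2.6 N at 0, 4 N fully out. Unless the button is squeezed a latch stops it after 1.5 mm; let go farther out, it springs back to about 17 mm from home
- release_button (a joint): Travel of the lock button, a steel cap 18 x 18 mm, 6 mm proud of the grip block's -y face, its middle 47 mm above the worktop: 0 = out, 0.005 = fully in (toward gauge_base +y), which takes about 6 N. Beyond 0.003 it counts as squeezed and the arm is free
- index_rider (a joint): Place of the rider along the scale, in m; the pointer stands at the rider's mark when joint gauge_arm has this same value (0.05 to 0.095). The rider keeps its place by friction
- grip_point (a point): Middle of the arm's grip block, 46 mm above the worktop. Block: grey plastic, 36 (x) x 26 (y) x 40 mm, 26 to 66 mm above the worktop; across y 32 mm with the button out, 27 mm squeezed. Pinch it from above, fingers closing along y: one presses the button, the other the ribbed far face. Axes as gauge_base; moves with the arm
- pin_foot (a point): Foot of the upright steel pin on the arm's outer end, on the arm's top face (36 mm above the worktop), 46 mm farther out (+x) than grip_point. Pin: 14 mm across, 30 mm tall, tapering to 8 mm over its last 9 mm. Axes as gauge_base; moves with the arm
- pointer_tip (a point): Lower tip of the dark pointer that hangs from the arm's outer end on the -y side, beside the pin, over the scale; axes as gauge_base; moves with the arm
- rider_mark (a point): The narrow dark blade (3 mm) on the small steel rider at the board's -y edge (14 x 12 x 10 mm, top 14 mm above the worktop). The pointer is at the mark when both have the same gauge_base x. Axes as gauge_base
- roller_wide: Wooden stop roller standing on end, 36 mm across, 40 mm tall, with a wide through hole of 19 mm: it fits over the pin. Origin: centre of its underside, z along its hole
- roller_narrow: Wooden stop roller standing on end, same outside (36 mm across, 40 mm tall), with a narrow through hole of 9 mm: it does not go over the pin. Origin: centre of its underside, z along its hole
- mug: White mug 80 mm across, 91 mm tall, on the right: a bystander
- lemon: Lemon 71 x 53 mm, lying right of the housing: a bystander
- garlic: Garlic bulb 60 mm, near the front edge: a bystander
- shaker: Shaker 44 mm across, 90 mm tall, right of the rollers: a bystander
- spice_jar: Spice jar 47 mm across, 97 mm tall, near the front edge at the left: a bystander
There are look-alikes about, which are no part of the job. What is shaped like the roller_wide but black or turquoise is not meant.

How it is judged:
On the way, in this order (a step that is already met when the one before it is completed fails the run):
1. the roller with the wide hole sits right down on the arm, over the pin, while the arm is still home (horizontal distance between roller_wide and pin_foot below 0.005 m and z of roller_wide in the frame of pin_foot between -0.004 and 0.005 m and angle between roller_wide's own z axis and vertical below 0.15 rad and value of joint gauge_arm below 0.01 m), for 0.2 s.
2. the arm is pulled out with its button squeezed (value of joint gauge_arm above 0.03 m and value of joint release_button above 0.003 m and contact force between the fingers and gauge_arm above 1 N), for 0.1 s.
At the end, for the whole second after the job is handed in: The pointer is within 4 mm of the rider's mark and still, the fingers hold the grip block (over 2 N) with the button squeezed beyond 3 mm, the wide-holed roller sits upright on the arm over the pin (within 5 mm), and the narrow-holed roller stands on the worktop (x of pointer_tip in the frame of rider_mark between -0.004 and 0.004 m and velocity of joint gauge_arm between -0.01 and 0.01 m/s and value of joint release_button above 0.003 m and contact force between the fingers and gauge_arm above 2 N and horizontal distance between roller_wide and pin_foot below 0.005 m and z of roller_wide in the frame of pin_foot between -0.004 and 0.005 m and angle between roller_wide's own z axis and vertical below 0.15 rad and height (world z) of roller_narrow between -0.005 and 0.005 m and angle between roller_narrow's own z axis and vertical below 0.1 rad); the arm keeps its last pose, push and grip.
It fails at once if the rider is pushed along the scale (more than 4 mm) (distance of rider_mark from where it was at the start of the episode above 0.004 m).
It fails at once if a bystander is shifted by more than 30 mm (distance of any of mug, lemon, garlic, shaker, spice_jar from where it was at the start of the episode above 0.03 m).
It also fails if it takes over 45 s, if anything falls off the work surface, if the arm or the gripper's body presses on something with over 40 N, if the wrist force passes 120 N, or if a joint passes its speed limit or range.

## Working session

There is one attempt and no reset: what is moved stays moved. The work goes in short steps, Python scripts to look and compute and a tool call to move; the robot and the scene stay as the last step left them, time stands still between calls to the robot, and variables do not carry over. Pictures are saved under pics/ and viewed, at most 10 in all, crops included, and the job is handed in when it is done.

Besides the shell and the picture viewer there is one more tool, called after ">>>" by a JSON object that holds its "name" and its "arguments", one argument or row to a line. jog_arm: Moves the arm, as the interface text tells. Its arguments: {"type":"object","properties":{"deltas":{"type":"array"}},"required":["deltas"]}

```bash
mkdir -p pics; cat > h.py <<'E'
import numpy as np, cv2
from workcell import env
def world(cam, px, d, c=None):
    c=c or env.get_calibration(cam)
    K=np.array(c["camera_matrix"]);D=np.array(c["distortion"]);T=np.array(c["pose"])
    n=cv2.undistortPoints(np.array([[px]],float),K,D)[0,0]
    return (T@np.r_[n*d,d,1])[:3]
def onplane(cam, px, z):
    a=world(cam,px,0.0);b=world(cam,px,1.0)
    return a+(b-a)*(z-a[2])/(b[2]-a[2])
def cloud(cam, depth):
    c=env.get_calibration(cam)
    K=np.array(c["camera_matrix"]);D=np.array(c["distortion"]);T=np.array(c["pose"])
    v,u=np.mgrid[0:420,0:560]
    n=cv2.undistortPoints(np.stack([u,v],-1).reshape(-1,1,2).astype(float),K,D).reshape(420,560,2)
    P=np.concatenate([n*depth[...,None],depth[...,None]],-1)@T[:3,:3].T+T[:3,3]
    P[depth==0]=np.nan
    return P
E
python3 - <<'E'
from h import *
for cam in("scene","top"):
    im,d=env.camera(cam); np.savez(f"pics/{cam}.npz",im=im,d=d)
    cv2.imwrite(f"pics/{cam}0.png",im[...,::-1])
    P=cloud(cam,d)
    for t in["roller_wide","roller_narrow","grip_point","pin_foot","pointer_tip","rider_mark","gauge_base","mug","lemon","garlic","shaker","spice_jar"]:
        for r in env.spot_in(t,cam)[:4]:
            u,v=np.round(r["position"]).astype(int); print(cam,t,u,v,round(r["confidence"],2),np.round(P[v,u],3))
print(env.read_state())
E
```

```text
scene roller_wide 336 206 0.7 [ 0.42  -0.406  0.04 ]
scene roller_wide 292 213 0.7 [nan nan nan]
scene roller_wide 332 230 0.56 [ 0.377 -0.342  0.038]
scene roller_narrow 305 185 0.47 [ 0.532 -0.418  0.028]
scene grip_point 233 220 0.66 [ 0.558 -0.2    0.035]
scene pin_foot 230 218 0.66 [ 0.562 -0.195  0.042]
scene pin_foot 301 186 0.49 [ 0.539 -0.41   0.025]
scene pointer_tip 231 218 0.66 [ 0.56  -0.197  0.042]
scene rider_mark 248 272 0.42 [ 0.438 -0.141  0.008]
scene rider_mark 232 221 0.35 [ 0.557 -0.196  0.035]
scene gauge_base 228 225 0.76 [ 0.557 -0.184  0.031]
scene mug 377 171 0.86 [ 0.41  -0.548  0.075]
scene mug 223 213 0.15 [ 0.574 -0.186  0.056]
scene lemon 263 167 0.75 [ 0.652 -0.38   0.038]
scene lemon 334 209 0.72 [ 0.419 -0.399  0.035]
scene garlic 378 214 0.94 [ 0.334 -0.457  0.041]
scene garlic 347 170 0.69 [ 0.478 -0.517  0.055]
scene shaker 348 171 0.75 [ 0.475 -0.518  0.052]
scene spice_jar 216 302 0.89 [ 0.384 -0.024  0.084]
top roller_wide 285 228 0.64 [ 0.482 -0.325  0.004]
top roller_wide 298 267 0.55 [ 0.383 -0.359 -0.002]
top roller_wide 317 251 0.46 [ 0.4
[... 590 characters left out ...]
[ 0.4   -0.042  0.101]
{'time': 1.3, 'q': array([ 1.17001205e+00,  4.23093273e-01,  1.62989412e+00,  1.84009607e-05,
        1.08856408e+00, -1.90144485e-02]), 'joint_velocities': array([-0.00122704, -0.00138078, -0.00155416, -0.00099268,  0.00210672,
       -0.00049239]), 'tau': array([ 7.28179693e-04, -5.57360995e+01, -2.82140493e+01,  1.40008983e-04,
        9.82266720e-04,  1.40578587e-05]), 'tcp_pos': array([0.23283165, 0.58001079, 0.23932558]), 'tcp_rot': array([-5.96059260e-01, -3.08452127e+00, -6.86017546e-05]), 'wrist_force': array([-0.1006636 , -0.30178079,  0.23705988]), 'torque': array([ 0.01674665, -0.01783793,  0.03290189]), 'grip_force': 0.0, 'finger_gap': 0.08564198651660927}
```

```bash
python3 - <<'E'
from h import *
im=np.load("pics/top.npz")["im"][...,::-1]
cv2.imwrite("pics/top_c.png",cv2.resize(im[140:300,150:360],(787,600),interpolation=cv2.INTER_CUBIC))
im=np.load("pics/scene.npz")["im"][...,::-1]
cv2.imwrite("pics/sc_c.png",cv2.resize(im[140:320,160:400],(800,600),interpolation=cv2.INTER_CUBIC))
E
```

```text
(no output)
```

View pics/top_c.png

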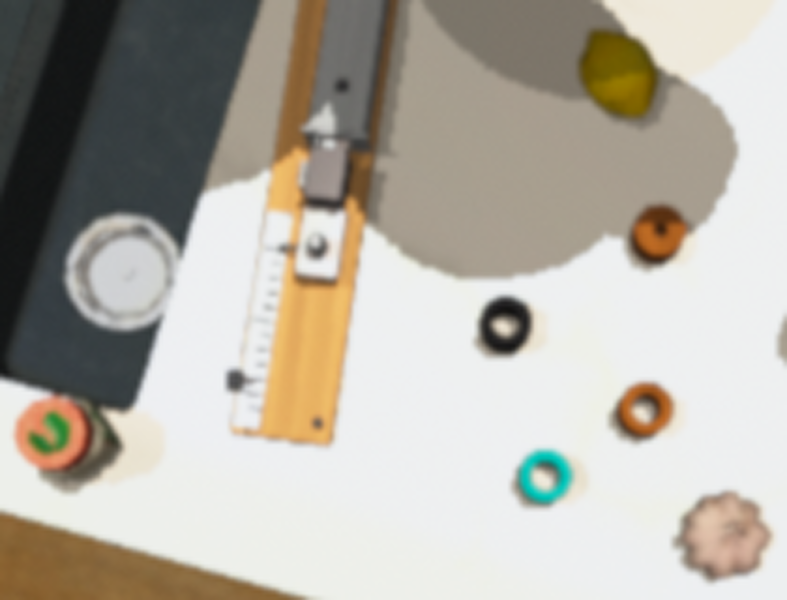

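View pics/sc_c.png

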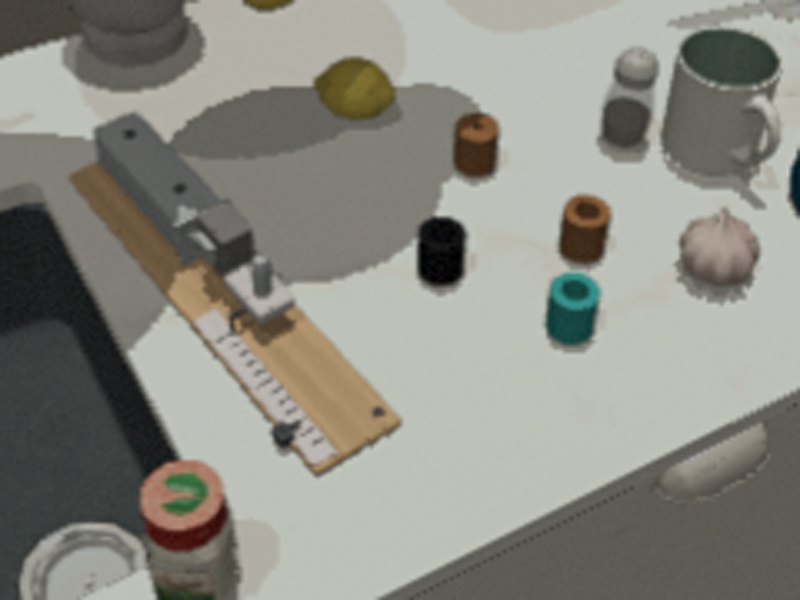

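Crop shows (top-image pixels): brown roller at (321,249) with a wide see-through hole; brown roller at (325,202) with a small hole; black (285,227) and turquoise (295,267) look-alikes. The wide one is brown (321,249). Gauge: block at (236,186), pin at (235,205), rider at (213,241).

```bash
python3 - <<'E'
from h import *
z=np.load("pics/top.npz");P=cloud("top",z["d"])
def reg(c,r,z0,z1):
    m=(np.hypot(P[...,0]-c[0],P[...,1]-c[1])<r)&(P[...,2]>z0)&(P[...,2]<z1); return P[m]
for n,c in(("wide",(.421,-.404)),("narrow",(.543,-.42))):
    q=reg(c,.03,.03,.05); (x,y),r=cv2.minEnclosingCircle(q[:,:2].astype(np.float32)); print(n,x,y,r,len(q),np.median(q[:,2]))
b=reg((.58,-.2),.06,.060,.075); print("block",cv2.minAreaRect(b[:,:2].astype(np.float32)),np.median(b[:,2]),len(b))
b=reg((.62,-.19),.2,.040,.056); print("housing",cv2.minAreaRect(b[:,:2].astype(np.float32)),len(b))
m=(P[...,2]>.003)&(P[...,2]<.012)&(np.hypot(P[...,0]-.52,P[...,1]+.19)<.16); b=P[m]; print("board",cv2.minAreaRect(b[:,:2].astype(np.float32)),len(b))
print("pin",onplane("top",(150+317/3.75,140+243/3.75),.066),"rider",onplane("top",(150+237/3.75,140+380/3.75),.014))
print("board corners",[onplane("top",(150+u/3.75,140+v/3.75),.008).round(4) for u,v in((231,432),(329,443))])
for n in("scene","top","wrist"):
    c=env.get_calibration(n);print(n,np.round(c["pose"],3).tolist(),c["camera_matrix"][0][0])
E
```

```text
wide 0.42722177505493164 -0.41605424880981445 0.017854003235697746 121 0.0388196669453611
narrow 0.546462893486023 -0.42607343196868896 0.018341686576604843 154 0.03926910782991033
block ((0.5617036819458008, -0.20041540265083313), (0.02564721181988716, 0.06841910630464554), 83.69326782226562) 0.06476310009507924 164
housing ((0.607027530670166, -0.26688843965530396), (0.20653672516345978, 0.232192263007164), 71.58906555175781) 888
board ((0.5105600357055664, -0.22352880239486694), (0.24919001758098602, 0.3186367154121399), 74.97471618652344) 2217
pin [ 0.53013314 -0.19947571  0.066     ] rider [ 0.44489047 -0.14286839  0.014     ]
board corners [array([ 0.4102, -0.1392,  0.008 ]), array([ 0.4035, -0.2057,  0.008 ])]
scene [[-0.699, -0.512, 0.5, 0.044], [-0.715, 0.483, -0.505, 0.158], [0.017, -0.71, -0.704, 0.694], [0.0, 0.0, 0.0, 1.0]] 386.6923329068146
top [[0.011, -0.985, 0.169, 0.324], [-1.0, -0.011, 0.002, -0.308], [0.0, -0.169, -0.986, 1.181], [0.0, 0.0, 0.0, 1.0]] 461.23645718254863
wrist [[0.372, 0.895, 0.246, 0.172], [0.928, -0.358, -0.1, 0.605], [-0.001, 0.266, -0.964, 0.374], [0.0, 0.0, 0.0, 1.0]] 338.3859527287197
```

>>> {"name": "jog_arm", "arguments": {
  "deltas": [
    [0,0,8,59,-62,0,1],
    [0,0,8,59,-62,0,1],
    [0,0,0,59,-62,0,1],
    [0,0,0,60,-62,0,1],
    [0,0,0,0,-62,0,1],
    [0,0,0,0,-62,0,1],
    [0,0,0,0,-62,0,1],
    [0,0,0,0,-62,0,1],
    [0,0,0,0,-62,0,1],
    [0,0,0,0,-62,0,1],
    [0,0,0,0,-62,0,1],
    [0,0,0,0,-62,0,1]
  ]
}}

```text
time: 2.8
tcp_pos: [0.4055, -0.0988, 0.2398]
tcp_rot: [0.161, 3.136, -0.0]
wrist_force: [0.5, -0.3, 0.5]
finger_gap: 0.0856
grip_force: 0.0
```

>>> {"name": "jog_arm", "arguments": {
  "deltas": [
    [0,0,0,0,-60,0,1],
    [0,0,0,0,-60,0,1],
    [0,0,0,0,0,0,1],
    [0,0,0,0,0,0,1]
  ]
}}

```text
time: 3.3
tcp_pos: [0.4051, -0.2166, 0.2391]
tcp_rot: [-0.163, -3.137, -0.001]
wrist_force: [0.8, -0.4, -0.9]
finger_gap: 0.0853
grip_force: 0.0
```

```bash
python3 - <<'E'
from h import *
s=env.read_state();print(s["time"],s["tcp_pos"],s["tcp_rot"],s["q"])
c=env.get_calibration("wrist")
im,d=env.camera("wrist");P=cloud("wrist",d)
np.savez("pics/w1.npz",im=im,d=d,P=P)
for t in["roller_wide","roller_narrow","grip_point","pin_foot","pointer_tip","rider_mark"]:
    for r in env.spot_in(t,"wrist")[:4]:
        u,v=np.round(r["position"]).astype(int); print(t,u,v,round(r["confidence"],2),np.round(P[v,u],3))
cv2.imwrite("pics/w1.png",cv2.resize(im[...,::-1],(800,600),interpolation=cv2.INTER_CUBIC))
E
```

```text
3.3 [ 0.40512135 -0.21656367  0.23910587] [-1.62806989e-01 -3.13672162e+00 -9.76273678e-04] [-5.16992377e-01  1.78396710e-01  1.98317862e+00  3.18510393e-04
  9.80875868e-01 -1.98425197e+00]
roller_wide 191 261 0.8 [ 0.477 -0.313  0.041]
roller_wide 142 176 0.73 [ 0.386 -0.358  0.012]
grip_point 306 318 0.9 [ 0.561 -0.197  0.037]
pin_foot 304 318 0.61 [ 0.562 -0.199  0.035]
pointer_tip 303 319 0.88 [ 0.562 -0.2    0.037]
rider_mark 347 212 0.44 [ 0.448 -0.141  0.014]
```

View pics/w1.png

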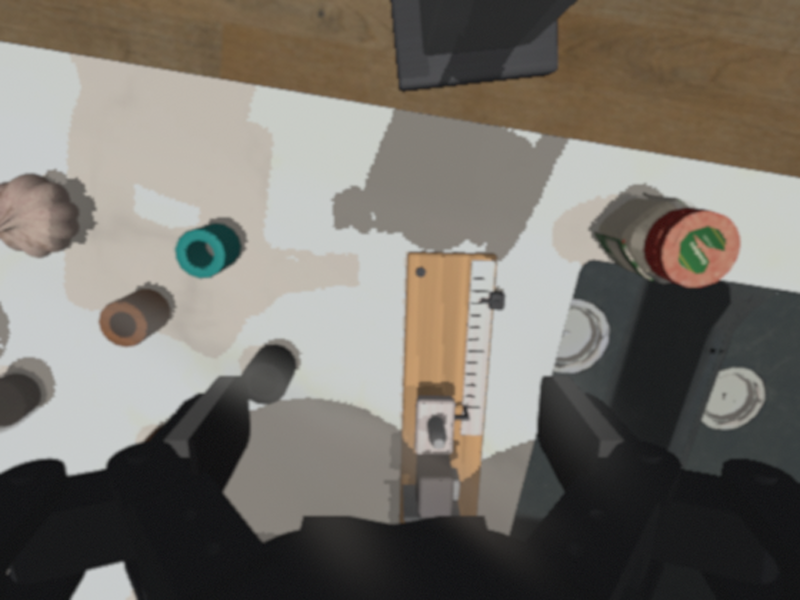

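Wrist view shows (800-wide pixels): the wide wooden roller at (123,323), the turquoise one at (201,251), the pin at (437,430), the block at (437,495), the rider at (495,299) and the pointer at (462,413). I'll measure these precisely.

```bash
python3 - <<'E'
from h import *
z=np.load("pics/w1.npz");P=z["P"];im=z["im"];k=1/1.42857
op=lambda u,v,h:onplane("wrist",((u+.5)*k-.5,(v+.5)*k-.5),h).round(4)
def reg(c,r,z0,z1):
    m=(np.hypot(P[...,0]-c[0],P[...,1]-c[1])<r)&(P[...,2]>z0)&(P[...,2]<z1); return P[m]
q=reg((.427,-.416),.035,.035,.045);(x,y),r=cv2.minEnclosingCircle(q[:,:2].astype(np.float32));print("wide",x,y,r,len(q))
print("wide px",op(124,324,.04))
m=(P[...,2]>.004)&(P[...,2]<.012)&(np.abs(P[...,1]+.18)<.06)&(P[...,0]<.52)&(P[...,0]>.39);b=P[m];rc=cv2.minAreaRect(b[:,:2].astype(np.float32));print("board",rc)
for x0,x1 in((.405,.43),(.46,.48),(.5,.52)):
    s=b[(b[:,0]>x0)&(b[:,0]<x1)];print(x0,np.percentile(s[:,1],[1,99]))
print("corners",op(408,253,.008),op(496,255,.008))
q=reg((.535,-.2),.05,.058,.07);print("z58-70 pts",len(q))
q=reg((.535,-.2),.02,.05,.07);print("pin cloud",len(q),q.mean(0) if len(q) else 0)
print("pin top px",op(435,418,.066),"pinfoot",op(441,443,.036))
q=reg((.535,-.2),.06,.033,.040);print("plate",cv2.minAreaRect(q[:,:2].astype(np.float32)),len(q))
print("rider",op(490,300,.014),"pointer",op(462,412,.012))
cv2.imwrite("pics/w1c.png",cv2.resize(im[160:370,260:370,::-1],(314,600),interpolation=cv2.INTER_CUBIC))
cr=im[205:245,60:130,::-1];cv2.imwrite("pics/w1r.png",cv2.resize(cr,(480,274),interpolation=cv2.INTER_CUBIC))
a=cv2.imread("pics/w1c.png");b_=cv2.imread("pics/w1r.png");o=np.zeros((600,800,3),np.uint8);o[:,:314]=a;o[:274,320:]=b_;cv2.imwrite("pics/w1m.png",o)
E
```

```text
wide 0.4292343854904175 -0.41539448499679565 0.018529800698161125 726
wide px [ 0.4293 -0.415   0.04  ]
board ((0.4653777480125427, -0.17417345941066742), (0.07691632211208344, 0.11828684061765671), 82.98116302490234)
0.405 [-0.20626041 -0.13803019]
0.46 [-0.21283268 -0.14461293]
0.5 [-0.21791794 -0.14903744]
corners [ 0.4037 -0.2046  0.008 ] [ 0.4119 -0.1378  0.008 ]
z58-70 pts 679
pin cloud 173 [ 0.53013406 -0.19636073  0.06005865]
pin top px [ 0.5129 -0.1972  0.066 ] pinfoot [ 0.5521 -0.193   0.036 ]
plate ((0.5526071190834045, -0.19868607819080353), (0.029461102560162544, 0.07820062339305878), 82.50768280029297) 828
rider [ 0.4454 -0.1451  0.014 ] pointer [ 0.5399 -0.1723  0.012 ]
```

View pics/w1m.png

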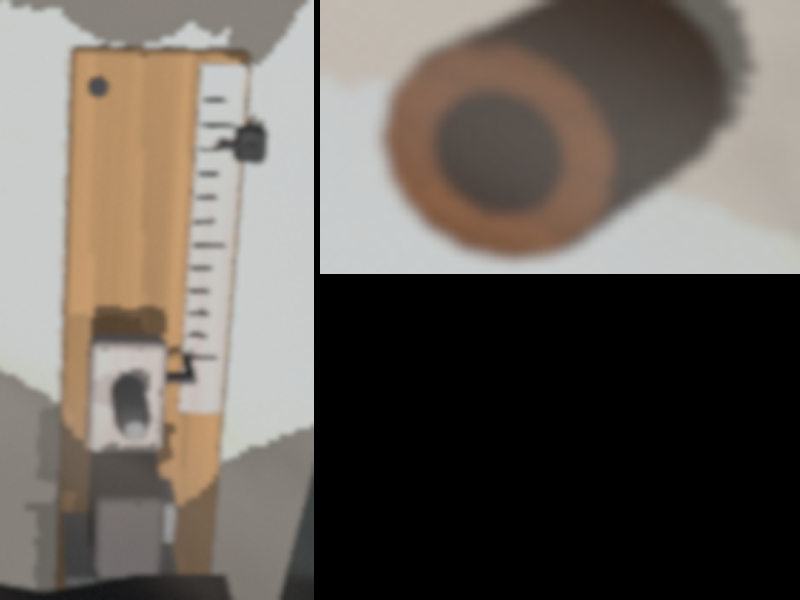

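The crops show the wide hole clearly (about half the roller's diameter). Pin tip is at original pixel (307,310), pin foot near (305.5,291), and the rider blade at about (339,211).

```bash
python3 - <<'E'
from h import *
z=np.load("pics/w1.npz");P=z["P"]
c=lambda u,v,h:onplane("wrist",(260+(u+.5)/2.857-.5,160+(v+.5)/2.857-.5),h)
a=np.deg2rad(7.1);gx=np.array([-np.cos(a),np.sin(a)]);gy=np.array([-np.sin(a),-np.cos(a)])
print("R corner",c(248,52,.008),"L",c(72,48,.008))
cr=(c(248,52,.008)[:2]-.205*gx+.045*gy);cl=(c(72,48,.008)[:2]-.205*gx-.025*gy);print("origin",cr,cl);o=(cr+cl)/2
def g(p):p=p[:2]-o;return (np.array([p@gx,p@gy])*1e3).round(1)
for n,p in dict(pintip=c(135,430,.066),pinfoot=c(130,378,.036),plateL=c(94,340,.036),plateR=c(167,338,.036),plateBL=c(90,450,.036),plateBR=c(164,450,.036),blkL=c(97,500,.066),blkR=c(162,500,.066),blade=c(228,145,.014),bladetip=c(216,145,.010),riderbody=c(251,143,.014),ptr=c(190,374,.015),ptrtip=c(180,377,.010)).items():print(n,p.round(4),g(p))
q=P[(P[...,2]>.055)&(P[...,2]<.07)&(np.hypot(P[...,0]-.535,P[...,1]+.2)<.03)]
for lo in(.06,.063,.065):
  s=q[q[:,2]>lo]; s=s[(s[:,0]<.545)];print(lo,len(s),s.mean(0) if len(s) else "",g(s.mean(0)))
q=P[(P[...,2]>.063)&(P[...,2]<.069)&(np.hypot(P[...,0]-.58,P[...,1]+.2)<.035)];print("blk",len(q),[g(v) for v in cv2.boxPoints(cv2.minAreaRect(q[:,:2].astype(np.float32)))])
print("origin",o)
E
```

```text
R corner [ 0.41132344 -0.13835803  0.008     ] L [ 0.4030695  -0.20516489  0.008     ]
origin [ 0.60918942 -0.20835127] [ 0.60958759 -0.20569489]
pintip [ 0.5333 -0.1961  0.066 ] [76.8 -1.5]
pinfoot [ 0.5292 -0.195   0.036 ] [81. -2.]
plateL [ 0.5117 -0.2075  0.036 ] [96.9 12.6]
plateR [ 0.5137 -0.1796  0.036 ] [ 98.4 -15.4]
plateBL [ 0.5593 -0.2132  0.036 ] [48.9 12.4]
plateBR [ 0.5623 -0.184   0.036 ] [ 49.6 -17. ]
blkL [ 0.5609 -0.2122  0.066 ] [47.5 11.1]
blkR [ 0.5633 -0.1884  0.066 ] [ 48.1 -12.8]
blade [ 0.4457 -0.1488  0.014 ] [169.6 -37.5]
bladetip [ 0.4464 -0.1528  0.01  ] [168.5 -33.7]
riderbody [ 0.4458 -0.1399  0.014 ] [170.7 -46.3]
ptr [ 0.5417 -0.1694  0.015 ] [ 71.9 -29. ]
ptrtip [ 0.5454 -0.1731  0.01  ] [ 67.7 -25.8]
0.06 88 [ 0.5315361  -0.19610934  0.06398051] [78.6 -1.2]
0.063 63 [ 0.53212188 -0.19611228  0.06497705] [78.  -1.3]
0.065 33 [ 0.53258434 -0.19575458  0.06569066] [77.6 -1.7]
blk 662 [array([48.8, 11.8]), array([14.6, 10.7]), array([ 15.4, -14.8]), array([ 49.6, -13.7])]
origin [ 0.6093885  -0.20702308]
```

>>> {"name": "jog_arm", "arguments": {
  "deltas": [
    [0,0,-1.2,6,-50,0,1],
    [0,0,0,6,-50,-20,1],
    [0,0,0,6,-50,-30,1],
    [0,0,0,6,-49,-30,1],
    [0,0,0,0,0,-30,1],
    [0,0,0,0,0,0,1]
  ]
}}

```text
time: 4.4
tcp_pos: [0.4283, -0.4143, 0.1268]
tcp_rot: [-0.194, -3.131, -0.006]
wrist_force: [1.6, 0.4, 0.7]
finger_gap: 0.0854
grip_force: 0.0
```

```bash
python3 - <<'E'
from h import *
s=env.read_state();print(s["time"],s["tcp_pos"],s["tcp_rot"],s["q"])
im,d=env.camera("wrist");P=cloud("wrist",d)
m=(np.hypot(P[...,0]-.429,P[...,1]+.415)<.035)&(P[...,2]>.034)&(P[...,2]<.046);q=P[m]
print(len(q));print(cv2.minEnclosingCircle(q[:,:2].astype(np.float32)),q.mean(0))
E
```

```text
4.4 [ 0.42825381 -0.41432462  0.12684423] [-0.19359238 -3.1314003  -0.00591538] [-7.88849846e-01  5.29744337e-01  1.76258253e+00  2.64618164e-05
  8.54916332e-01 -2.23617488e+00]
1587
((0.4288800060749054, -0.4171353876590729), 0.017992807552218437) [ 0.4281038  -0.41724111  0.04084306]
```

>>> {"name": "jog_arm", "arguments": {
  "deltas": [
    [0,0,0,0.5,-2.5,-30,1],
    [0,0,0,0,0,-30,1],
    [0,0,0,0,0,-28,1],
    [0,0,0,0,0,-18,1],
    [0,0,0,0,0,0,1],
    [0,0,0,0,0,0,0],
    [0,0,0,0,0,0,0],
    [0,0,0,0,0,0,0],
    [0,0,0,0,0,0,0]
  ]
}}

```text
time: 5.58
tcp_pos: [0.4305, -0.4187, 0.0246]
tcp_rot: [0.194, 3.134, -0.002]
wrist_force: [-0.1, 0.7, 7.7]
finger_gap: 0.0343
grip_force: 59.0
```

>>> {"name": "jog_arm", "arguments": {
  "deltas": [
    [0,0,0,0,0,20,0],
    [0,0,0,0,0,40,0],
    [0,0,0,0,0,58,0],
    [0,0,0,30,40,0,0],
    [0,0,0,40,54,0,0],
    [0,0,0,40,54,0,0],
    [0,0,0,32,40,0,0],
    [0,0,0,20,28,0,0],
    [0,0,0,0,0,0,0],
    [0,0,0,0,0,0,0]
  ]
}}

```text
time: 6.82
tcp_pos: [0.5862, -0.2101, 0.142]
tcp_rot: [0.193, 3.135, -0.001]
wrist_force: [-0.2, 0.2, -1.0]
finger_gap: 0.0349
grip_force: 59.8
```

```bash
python3 - <<'E'
from h import *
s=env.read_state();print(s["time"],s["tcp_pos"],s["tcp_rot"],s["finger_gap"],s["wrist_force"])
im,d=env.camera("wrist");P=cloud("wrist",d);np.savez("pics/w2.npz",im=im,d=d,P=P,C=np.array(env.get_calibration("wrist")["pose"]))
t=s["tcp_pos"]
m=(np.hypot(P[...,0]-t[0],P[...,1]-t[1])<.03)&(P[...,2]>t[2]+.008)&(P[...,2]<t[2]+.022);q=P[m]
print(len(q));print(cv2.minEnclosingCircle(q[:,:2].astype(np.float32)),q.mean(0))
m=(np.hypot(P[...,0]-.533,P[...,1]+.196)<.02)&(P[...,2]>.055)&(P[...,2]<.07);q=P[m]
for lo in(.058,.062,.064):
    w=q[q[:,2]>lo];print(lo,len(w),w.mean(0))
cv2.imwrite("pics/w2.png",cv2.resize(im[...,::-1],(800,600)))
E
```

```text
6.825 [ 0.58617407 -0.21008784  0.14202926] [ 1.93420854e-01  3.13538580e+00 -5.66050655e-04] 0.03490115475972729 [-0.21306733  0.20775505 -0.95481371]
6121
((0.5804479122161865, -0.2094460427761078), 0.029472284018993378) [ 0.58172636 -0.20975097  0.15647109]
0.058 332 [ 0.53284715 -0.1976289   0.06323572]
0.062 223 [ 0.5329621  -0.19764376  0.06486835]
0.064 167 [ 0.53300124 -0.19755342  0.06551613]
```

View pics/w2.png

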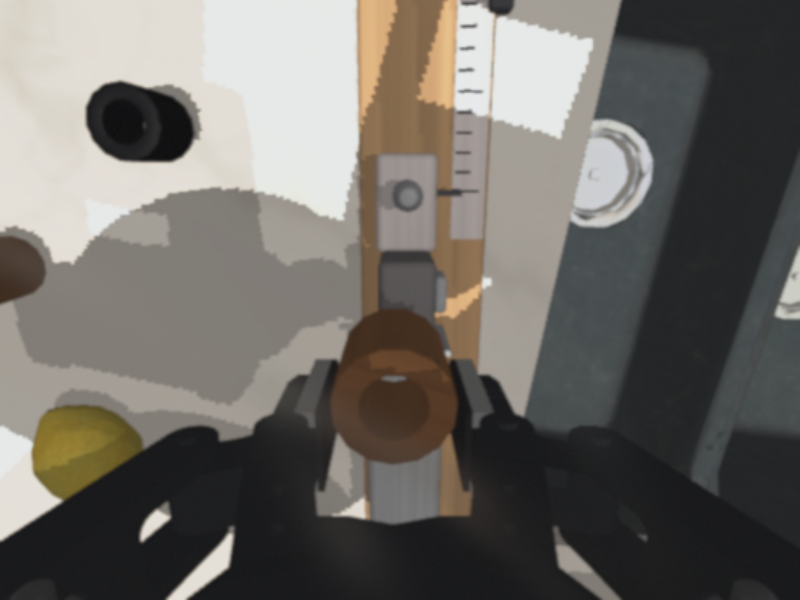

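The view shows the roller held upright with its top hole at about (394,407), the pin at (408,195), and the gauge aligned with the tool.

```bash
python3 - <<'E'
from h import *
z=np.load("pics/w2.npz");P=z["P"];im=z["im"].astype(int)
m=(im[...,0]-im[...,2]>25);t=np.array([.58617,-.21009,.14203])
m&=(np.hypot(P[...,0]-t[0],P[...,1]-t[1])<.03)&(P[...,2]>t[2]+.012)&(P[...,2]<t[2]+.019);m=cv2.morphologyEx(m.astype(np.uint8),cv2.MORPH_OPEN,np.ones((3,3)))>0
q=P[m];print(len(q),cv2.minEnclosingCircle(q[:,:2].astype(np.float32)),np.median(q[:,2]),q.min(0),q.max(0))
print("hole px",onplane("wrist",(394/1.4286,407/1.4286),np.median(q[:,2])))
f=lambda u,v,h:onplane("wrist",(u/1.4286,v/1.4286),h)
print("pin tip",f(408,194,.066))
E
```

```text
4150 ((0.5830898880958557, -0.210104838013649), 0.017840910702943802) 0.15671161312168574 [ 0.56544526 -0.22728688  0.15404249] [ 0.59997711 -0.19275224  0.15904635]
hole px [ 0.5829297  -0.20988752  0.15671161]
pin tip [ 0.53189434 -0.19750171  0.066     ]
```

>>> {"name": "jog_arm", "arguments": {
  "deltas": [
    [0,0,0,-25,6,0,0],
    [0,0,0,-25,6.4,0,0],
    [0,0,0,0,0,0,0],
    [0,0,0,0,0,-30,0],
    [0,0,0,0,0,0,0],
    [0,0,0,0,0,0,0]
  ]
}}

```text
time: 7.62
tcp_pos: [0.5371, -0.198, 0.1119]
tcp_rot: [0.195, 3.135, -0.0]
wrist_force: [-0.4, -0.6, -1.4]
finger_gap: 0.0347
grip_force: 59.9
```

```bash
python3 - <<'E'
from h import *
s=env.read_state();t=s["tcp_pos"];print(s["time"],t,s["wrist_force"])
im,d=env.camera("wrist");P=cloud("wrist",d);I=im.astype(int)
m=(I[...,0]-I[...,2]>25)&(np.hypot(P[...,0]-t[0],P[...,1]-t[1])<.03)&(P[...,2]>t[2]+.012)&(P[...,2]<t[2]+.019)
m=cv2.morphologyEx(m.astype(np.uint8),cv2.MORPH_OPEN,np.ones((3,3)))>0;q=P[m];print(cv2.minEnclosingCircle(q[:,:2].astype(np.float32)),np.median(q[:,2]))
E
```

```text
7.625 [ 0.53712387 -0.19804507  0.11188134] [-0.43771787 -0.56602844 -1.38872327]
((0.534612238407135, -0.19741743803024292), 0.018065620213747025) 0.1269767351473537
```

>>> {"name": "jog_arm", "arguments": {
  "deltas": [
    [0,0,0,-1.3,0,-6,0],
    [0,0,0,0,0,-14,0],
    [0,0,0,0,0,-15,0],
    [0,0,0,0,0,-10,0],
    [0,0,0,0,0,-4,0],
    [0,0,0,0,0,0,0]
  ]
}}

```text
time: 8.43
tcp_pos: [0.535, -0.1973, 0.0619]
tcp_rot: [-0.194, -3.135, -0.0]
wrist_force: [-0.7, -0.8, -0.3]
finger_gap: 0.0348
grip_force: 59.9
```

>>> {"name": "jog_arm", "arguments": {
  "deltas": [
    [0,0,0,0,0,-1,0],
    [0,0,0,0,0,-1,0],
    [0,0,0,0,0,0,0]
  ]
}}

```text
time: 8.8
tcp_pos: [0.5354, -0.1975, 0.0607]
tcp_rot: [0.194, 3.135, -0.0]
wrist_force: [0.3, -0.5, 0.4]
finger_gap: 0.0346
grip_force: 60.1
```

>>> {"name": "jog_arm", "arguments": {
  "deltas": [
    [0,0,0,0,0,0,0.4],
    [0,0,0,0,0,0,1],
    [0,0,0,0,0,0,1],
    [0,0,0,0,0,0,1],
    [0,0,0,0,0,30,1],
    [0,0,0,23,-3,35,1],
    [0,0,0,23,-3,0,1],
    [0,0,0,0,0,0,1],
    [0,0,0,0,0,0,1]
  ]
}}

```text
time: 9.93
tcp_pos: [0.5799, -0.203, 0.1245]
tcp_rot: [-0.194, -3.133, -0.001]
wrist_force: [0.2, -0.4, -0.6]
finger_gap: 0.0854
grip_force: 0.0
```

```bash
python3 - <<'E'
from h import *
s=env.read_state();t=s["tcp_pos"];print(s["time"],t,s["tcp_rot"],s["wrist_force"])
im,d=env.camera("wrist");P=cloud("wrist",d);I=im.astype(int)
m=(I[...,0]-I[...,2]>25)&(np.hypot(P[...,0]-.533,P[...,1]+.197)<.035)&(P[...,2]>.06)&(P[...,2]<.09)
m=cv2.morphologyEx(m.astype(np.uint8),cv2.MORPH_OPEN,np.ones((3,3)))>0;q=P[m];print("roller top",cv2.minEnclosingCircle(q[:,:2].astype(np.float32)),np.median(q[:,2]))
A=np.c_[q[:,:2],np.ones(len(q))];print("tilt",np.linalg.lstsq(A,q[:,2],rcond=None)[0][:2])
m=(I.max(-1)-I.min(-1)<30)&(np.hypot(P[...,0]-.578,P[...,1]+.2015)<.03)&(P[...,2]>.062)&(P[...,2]<.069);q=P[m];print("blk",len(q),cv2.minAreaRect(q[:,:2].astype(np.float32)) if len(q) else 0)
cv2.imwrite("pics/w3.png",cv2.resize(im[...,::-1],(800,600)))
E
```

```text
9.925 [ 0.57985628 -0.20300748  0.12450238] [-1.93619661e-01 -3.13345875e+00 -9.46688934e-04] [ 0.20525998 -0.38335123 -0.55828212]
roller top ((0.5327396988868713, -0.19681216776371002), 0.0179560799151659) 0.07551855814291664
tilt [-0.03240512  0.00265404]
blk 2344 ((0.5784425735473633, -0.2028169333934784), (0.02593887783586979, 0.035566315054893494), 82.73921203613281)
```

View pics/w3.png

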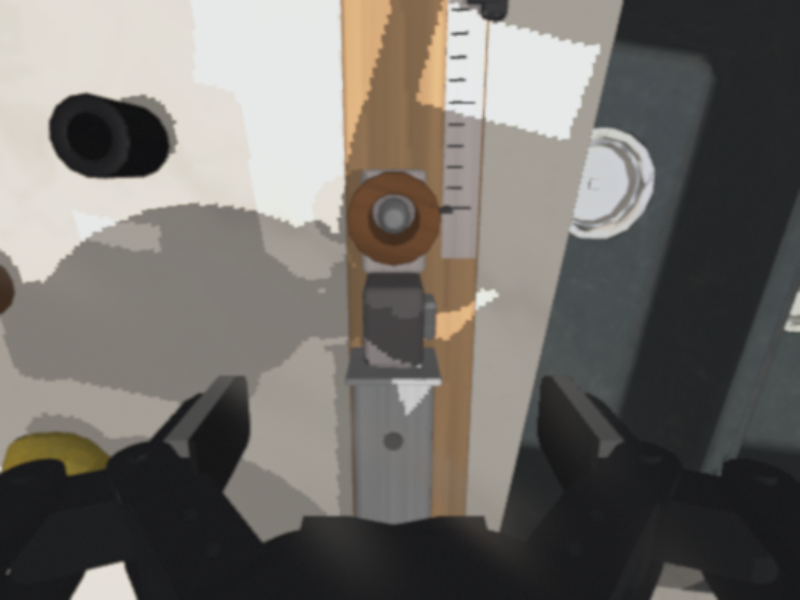

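The roller sits centred over the pin at (395,215), top 75.5 mm up, so it is seated. Next: grip the block.

>>> {"name": "jog_arm", "arguments": {
  "deltas": [
    [0,0,0,0,0,-30,1],
    [0,0,0,0,0,-30,1],
    [0,0,0,0,0,-20,1],
    [0,0,0,0,0,-9,1],
    [0,0,0,0,0,0,1],
    [0,0,0,0,0,0,0],
    [0,0,0,0,0,0,0],
    [0,0,0,0,0,0,0],
    [0,0,0,0,0,0,0],
    [0,0,0,0,0,0,0]
  ]
}}

```text
time: 11.22
tcp_pos: [0.5815, -0.2033, 0.0372]
tcp_rot: [0.194, 3.135, 0.0]
wrist_force: [-0.6, 2.1, 5.6]
finger_gap: 0.0256
grip_force: 59.6
```

>>> {"name": "jog_arm", "arguments": {
  "deltas": [
    [0,0,0,-4,0.5,0,0],
    [0,0,0,-8,1,0,0],
    [0,0,0,-8,1,0,0],
    [0,0,0,-8,1,0,0],
    [0,0,0,0,0,0,0]
  ]
}}

```text
time: 11.85
tcp_pos: [0.5534, -0.1998, 0.0372]
tcp_rot: [0.194, 3.134, -0.0]
wrist_force: [3.1, 3.6, 6.0]
finger_gap: 0.0253
grip_force: 60.0
```

>>> {"name": "jog_arm", "arguments": {
  "deltas": [
    [0,0,0,-10,1.2,0,0],
    [0,0,0,-10,1.2,0,0],
    [0,0,0,-10,1.2,0,0],
    [0,0,0,-10,1.3,0,0],
    [0,0,0,-8,1,0,0],
    [0,0,0,0,0,0,0],
    [0,0,0,0,0,0,0]
  ]
}}

```text
time: 12.72
tcp_pos: [0.5059, -0.1939, 0.0371]
tcp_rot: [0.194, 3.133, -0.0]
wrist_force: [3.9, 4.2, 7.4]
finger_gap: 0.0251
grip_force: 61.7
```

```bash
python3 - <<'E'
from h import *
s=env.read_state();t=s["tcp_pos"];print(s["time"],t,s["tcp_rot"],s["wrist_force"],s["finger_gap"])
im,d=env.camera("wrist");P=cloud("wrist",d);np.savez("pics/w4.npz",im=im,d=d,P=P)
for n in("pointer_tip","rider_mark","roller_wide"):
    for r in env.spot_in(n,"wrist")[:2]:print(n,np.round(r["position"]),r["confidence"])
cv2.imwrite("pics/w4.png",cv2.resize(im[...,::-1],(800,600)))
E
```

```text
12.725 [ 0.50594116 -0.19386462  0.03711818] [ 1.94024403e-01  3.13344462e+00 -2.29265524e-04] [3.86897583 4.21549844 7.40536001] 0.025128088520043414
pointer_tip [272. 278.] 0.73
roller_wide [ 29. 242.] 0.77
roller_wide [280. 190.] 0.64
```

View pics/w4.png

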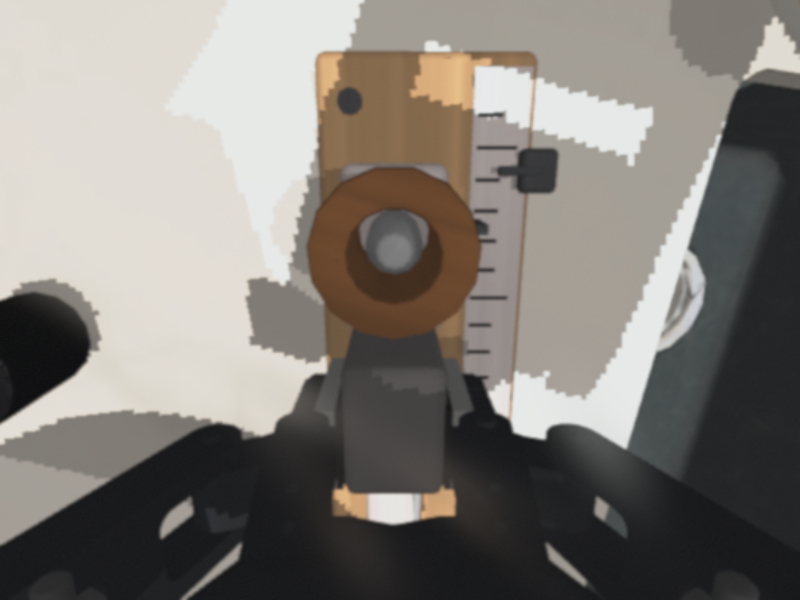

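Pointer's dark end shows at about (483,228) right of the roller; the rider's blade is at (505,171). The roller is still seated round the pin.

```bash
python3 - <<'E'
from h import *
z=np.load("pics/w4.npz");P=z["P"];im=z["im"]
a=np.deg2rad(7.1);gx=np.array([-np.cos(a),np.sin(a)]);gy=np.array([-np.sin(a),-np.cos(a)])
o=np.array([.6094,-.2070])
g=lambda p:(np.array([(p[:2]-o)@gx,(p[:2]-o)@gy])*1e3).round(1)
f=lambda u,v,h:g(onplane("wrist",((u+.5)/1.4286-.5,(v+.5)/1.4286-.5),h))
print("ticks",[f(486,v,.008) for v in(115,148,180,211,240,269,297)])
for h in(.01,.014):print("blade",h,f(505,171,h))
for h in(.01,.015,.02,.03):print("ptr",h,f(483,228,h))
print("depth ptr",[P[int(v/1.4286),int(u/1.4286)].round(4) for u,v in((480,226),(483,228),(485,229))],"blade",[P[int(171/1.4286),int(u/1.4286)].round(4) for u in(501,506,512)],"rider",P[int(171/1.4286),int(540/1.4286)])
c=im[100:190,300:400,::-1];cv2.imwrite("pics/w4c.png",cv2.resize(c,(660,594),interpolation=cv2.INTER_CUBIC))
E
```

```text
ticks [array([186.4, -29.5]), array([176.4, -30. ]), array([166.4, -30.6]), array([156.3, -31.1]), array([146.6, -31.6]), array([136.6, -32.1]), array([126.6, -32.6])]
blade 0.01 [169.2 -36.2]
blade 0.014 [169.3 -35.3]
ptr 0.01 [150.9 -30. ]
ptr 0.015 [151.5 -29.1]
ptr 0.02 [152.1 -28.2]
ptr 0.03 [153.4 -26.3]
depth ptr [array([ 0.46  , -0.1628,  0.0279]), array([ 0.4607, -0.1614,  0.0269]), array([ 0.4611, -0.161 ,  0.0273])] blade [array([ 0.4453, -0.1529,  0.0155]), array([ 0.4455, -0.1508,  0.0141]), array([ 0.4457, -0.149 ,  0.0141])] rider [ 0.44677129 -0.14068986  0.01462295]
```

View pics/w4c.png

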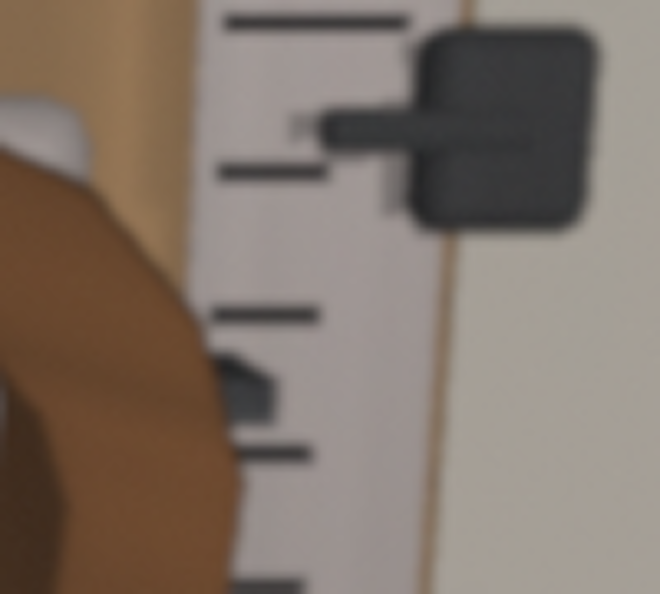

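The zero tick is at 76.5 in gauge x and the blade at 169.3 (about 92.8 mm on the scale). The pointer is near 152.8, so 16.5 mm remain.

>>> {"name": "jog_arm", "arguments": {
  "deltas": [
    [0,0,0,-5,0.6,0,0],
    [0,0,0,-5,0.6,0,0],
    [0,0,0,-4,0.5,0,0],
    [0,0,0,-2.4,0.3,0,0],
    [0,0,0,0,0,0,0],
    [0,0,0,0,0,0,0],
    [0,0,0,0,0,0,0]
  ]
}}

```text
time: 13.8
tcp_pos: [0.4897, -0.1918, 0.0371]
tcp_rot: [0.194, 3.133, -0.0]
wrist_force: [4.8, 5.2, 7.5]
finger_gap: 0.0253
grip_force: 61.8
```

```bash
python3 - <<'E'
from h import *
s=env.read_state();t=s["tcp_pos"];print(s["time"],t,s["wrist_force"],s["finger_gap"],s["joint_velocities"].round(4))
im,d=env.camera("wrist");P=cloud("wrist",d);np.savez("pics/w5.npz",im=im,d=d,P=P)
I=im.astype(int);m=(I[...,0]-I[...,2]>25)&(P[...,2]>.07)&(P[...,2]<.08)
m=cv2.morphologyEx(m.astype(np.uint8),cv2.MORPH_OPEN,np.ones((3,3)))>0;q=P[m];c=cv2.minEnclosingCircle(q[:,:2].astype(np.float32));
a=np.deg2rad(7.1);gx=np.array([-np.cos(a),np.sin(a)]);print(c,np.median(q[:,2]),(np.array(c[0])-[.6094,-.2070])@gx)
cv2.imwrite("pics/w5c.png",cv2.resize(im[80:230,260:440,::-1],(720,600),interpolation=cv2.INTER_CUBIC))
E
```

```text
13.8 [ 0.48967129 -0.1918103   0.03711195] [4.79644034 5.24234132 7.46929666] 0.025306451082991278 [ 0.0007 -0.0012  0.0014  0.      0.0012  0.0014]
((0.4410349130630493, -0.1856055110692978), 0.017869574949145317) 0.07556415926702742 0.16971844341834602
```

View pics/w5c.png

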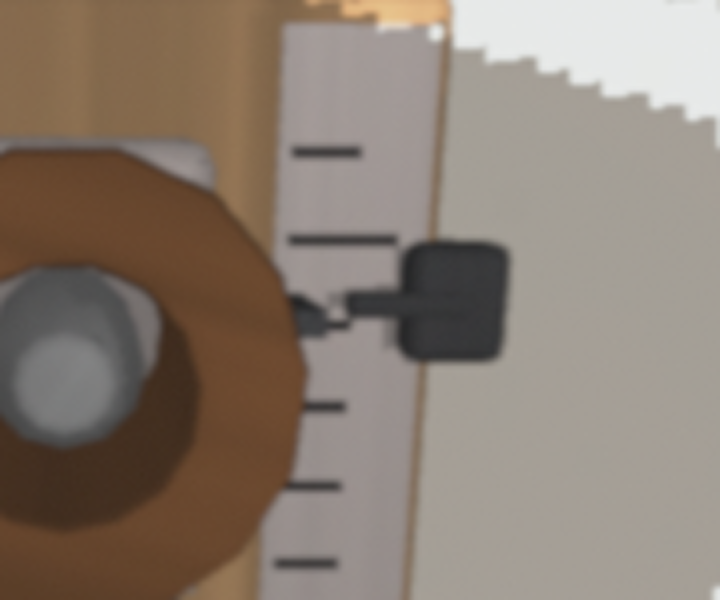

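The pointer now lines up with the blade: crop row about 299 after parallax correction, against 302 for the blade. Arm travel of 92.5 mm agrees with the 92.8 target, and the roller is seated. Handing in.

```bash
python3 -c "
from workcell import env
print(env.close_job())"
```

```text
the job is handed in; nothing more can be done
None
```

I handed the job in at about 14 s with the wide-holed roller seated over the pin, the arm held with its button squeezed, and the pointer within about 1 mm of the rider's mark by my measurements; the hand-in returned no verdict.

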